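Seal the wide tub

TASK

The lid of the wider of the two tubs is only resting on its gasket. Press it down round the edge, one thumb pad after another, until all three pads are fully home and the lid sits flush on the tub's shoulder all round; leave the tub standing about where it is.

Things in the scene. Friction and masses are not known exactly. Their poses are not given: they have to be found in the camera images.
- wide_tub: Wide round grey tub, full, loose, 2.5 kg, 172 mm across; its shoulder ring is 60 mm above the bench. Origin: centre of the underside, z up. Its rigid white lid, also 172 mm across, cannot turn or come off; it stands 5 to 10 mm proud of the shoulder, a little crooked, dark gasket in the gap. Three pads, 68 mm from the axis, 120 degrees apart. The other tub, already sealed, is 116 mm across.
- pad_a (a point): Centre of the top of a round grey ribbed thumb pad (28 mm across, 2 mm above the lid rim) on the wide tub's lid, on the tub's +x side. The pad top is 80 mm above the tub's underside when home, 85 to 90 mm at the start. About 10 N straight down sinks that side alone to a hard stop; it stays where left. The middle resists three times that.
- pad_b (a point): Centre of the top of a round grey ribbed thumb pad (28 mm across, 2 mm above the lid rim) on the wide tub's lid, 120 degrees counter-clockwise from pad_a, seen from above. The pad top is 80 mm above the tub's underside when home, 85 to 90 mm at the start. Pressed like pad_a.
- pad_c (a point): Centre of the top of a round grey ribbed thumb pad (28 mm across, 2 mm above the lid rim) on the wide tub's lid, 240 degrees counter-clockwise from pad_a, seen from above. The pad top is 80 mm above the tub's underside when home, 85 to 90 mm at the start. Pressed like pad_a.

How it is judged:
On the way, in this order (a step that is already met when the one before it is completed fails the run):
1. one pad of the wide tub's lid is home while the other two still stand proud (((z of pad_a in the frame of wide_tub below 0.082 m and z of each of pad_b, pad_c in the frame of wide_tub above 0.082 m) or (z of each of pad_a, pad_c in the frame of wide_tub above 0.082 m and z of pad_b in the frame of wide_tub below 0.082 m) or (z of each of pad_a, pad_b in the frame of wide_tub above 0.082 m and z of pad_c in the frame of wide_tub below 0.082 m))), for 0.1 s.
2. two pads are home while the third still stands proud (((z of each of pad_a, pad_b in the frame of wide_tub below 0.082 m and z of pad_c in the frame of wide_tub above 0.082 m) or (z of pad_a in the frame of wide_tub above 0.082 m and z of each of pad_b, pad_c in the frame of wide_tub below 0.082 m) or (z of each of pad_a, pad_c in the frame of wide_tub below 0.082 m and z of pad_b in the frame of wide_tub above 0.082 m))), for 0.1 s.
At the end, for the whole second after the job is handed in: All three pad tops are within 2 mm of fully home (less than 82 mm above the tub's underside, along its axis), and the tub stands upright and at rest (z of each of pad_a, pad_b, pad_c in the frame of wide_tub below 0.082 m and angle between wide_tub's own z axis and vertical below 0.05 rad and linear speed of wide_tub below 0.02 m/s); the robot touches nothing.
It fails at once if the wide tub is shoved more than 40 mm or tipped more than 10 degrees (distance of wide_tub from where it was at the start of the episode above 0.04 m or angle between wide_tub's own z axis and vertical above 0.175 rad).
It also fails if it takes over 34 s, if anything falls off the work surface, if the arm or the gripper's body presses on something with over 40 N, if the wrist force passes 120 N, or if a joint passes its speed limit or range.

ROBOT

A 6-joint arm with a two-finger parallel gripper is mounted at the origin on a cart in front of the work surface, level with it; the furniture and walls round the work are solid. World frame = base frame: x ahead of the robot, y to its left, z up, the work surface at z = 0. Lengths are in m, angles in rad, forces in N, time in s.
With the tool pointing down it reaches from about 0.375 to 0.9 m from the base axis. Payload 3.1 kg.
Tool frame: the origin (TCP) lies at the centre of the arm's flange, where the gripper is bolted on; the fingertips stand robot.tip_extent ahead of it and the grasp point (between the pads) lies 164 mm ahead of it (robot.tip_extent is the distance from the TCP to the fingertips, in m); z points along the fingers, y is the line along which they close (so a half turn about z gives the same grasp; the last joint's range is limited). The gripper opens to 87 mm and grips with 3 to 60 N. Pads are 19 mm wide; open, the fingers measure 117 mm over their backs; the gripper's body (75 mm by 190 mm) begins 51 mm behind the grasp point.
Start: joints at [-1.349, 0.527, 1.433, -0, 1.181, -0.178], TCP at [0.243, -0.576, 0.405] pointing down, gripper open.
Joint ranges: [-3.08, 3.08], [-0.75, 2.2], [0.22, 2.44], [-1.43, 4.57], [0, 2.65], [-2.85, 2.85]. Speed limits (rad/s): [2.79, 2.79, 3.14, 3.14, 3.14, 3.14].

INTERFACE

Orientations are given as a unit quaternion [x, y, z, w].
In Python, from rig import get_obs, camera, hand_in, cut_out, robot gives the robot as it stands.
- The arm moves only by the tool step_arm, never from a script. Its argument "rows" is a list of rows, each a list of 6 numbers: the shift along the world's x, y, z in m, then the turn, a rotation vector about the world's x, y, z in degrees. A call has 1 to 12 rows; each row shifts and turns the commanded pose from where the row before left it; what a row does not reach is not made up. A row lasts 1/8 s, in which the tool goes at most 62.5 mm and 10.7 degrees, less where a joint would pass 70% of its speed; a pose out of reach is approached as far as the arm can. A call is refused whole if a number of a shift passes 0.0625 or a number of a turn 10.7, either way. A call with a gripper value outside its range is refused whole. "jaw" is the finger opening in m, from 0 to 0.087, set as the call begins (left out, the last holds). The fingers move at their own pace and stop on an object; "squeeze" is the grip in N (left out, the last holds). Time passes only in rows, so rows that do not move let the fingers close. It gives the time, the measured TCP pose, the force, the opening and the grip force at its end, in the units of the state.
- get_obs(): the state, without advancing time (a new reading comes with each control period).
- camera(name): name is "scene" or "side" or "wrist"; returns a dict with "pixels" (420x560x3 uint8, blue, green, red), "depth" (420x560 float32, m along the optical axis (not along the pixel's ray), 0 where there is no reading), "fov_y" (degrees; the focal length in pixels is half the picture's height over the tangent of half this angle, whatever the lens; pixels are square), "cx", "cy" (the principal point, pixels), "extrinsics" (4x4, takes a point from camera to world coordinates); the wrist camera has in their place "mount" (4x4, takes a point from camera to tool coordinates, whose origin is the TCP and whose axes are the flange's). Camera axes: x right, y up, looking along -z (the intrinsics and any distortion apply to the point x, -y, -z); pixel columns grow to the right and rows downward; lengths in m; the calibration is good to about 2 mm. A picture is of the moment at which its call begins: read the wrist's pose just before it.
- hand_in(): hands the job in; it is judged then, once.
Trained networks look in the newest picture that a camera, given by its name, has taken for a name from the list of things; names that differ only in an ending like _2 or _b are one class to them, and where a whole thing is asked for, a point or a joint stands for the part that bears it (a point fixed in the world has none). Each returns a list of dicts, best first, with "confidence" (0 to 1); they miss things now and then, are a little off and sometimes report something else, mostly with a low value. They report only what shows in the picture. A call takes as long as a camera call.
- cut_out(label, camera): "region" (420x560 bool, what is visible of it) and "extent" ([centre column, centre row, width, height] in pixels, round what is visible of it).
The state is a dict: "time": time; "q": joint angles; "joint_velocities": joint speeds; "joint_torque": joint torques, N m; "position": TCP position; "tool_rot": TCP orientation; "ft_force": force on the tool from outside, world axes, zero at the start; "moment": the same for the moment, N m; "grip_width": finger opening in m; "grip_force": force on a finger pad.
Only numpy, scipy, OpenCV 4.12 (cv2) and the standard library are available. Lean on these libraries where they do the work, as an engineer would, in place of code of your own. Each camera call takes 0.05 s, during which the arm holds its last target. There are 200 camera calls.

## Working session

There is one attempt and no reset: what is moved stays moved. The work goes in short steps, Python scripts to look and compute and a tool call to move; the robot and the scene stay as the last step left them, time stands still between calls to the robot, and variables do not carry over. Pictures are saved under pics/ and viewed, at most 10 in all, crops included, and the job is handed in when it is done.

Besides the shell and the picture viewer there is one more tool, called after "Request:" in YAML: its name, and indented under it one key for each argument. step_arm: Moves the arm, as the interface text tells. Its arguments: {"type":"object","properties":{"rows":{"type":"array"},"jaw":{"type":"number"},"squeeze":{"type":"number"}},"required":["rows"]}

```bash
mkdir -p pics; ls; cat > h.py <<'E'
import numpy as np, cv2
from rig import get_obs, camera, hand_in, cut_out, robot
from scipy.spatial.transform import Rotation as R
def cloud(c, obs=None):
    d=c["depth"];f=210/np.tan(np.radians(c["fov_y"])/2)
    v,u=np.mgrid[0:420,0:560]
    P=np.stack([(u-c["cx"])/f*d,-(v-c["cy"])/f*d,-d],-1)
    if "extrinsics" in c: T=np.array(c["extrinsics"])
    else:
        W=np.eye(4);W[:3,:3]=R.from_quat(obs["tool_rot"]).as_matrix();W[:3,3]=obs["position"];T=W@np.array(c["mount"])
    return P@T[:3,:3].T+T[:3,3]
E
python3 - <<'E'
from h import *
o=get_obs();print(o, robot.tip_extent)
ims=[]
for n in ["scene","side"]:
    c=camera(n);print(n,[k for k in c]);P=cloud(c)
    np.save(n+".npy",P);cv2.imwrite(n+".png",c["pixels"]);ims.append(c["pixels"])
    for l in ["wide_tub","pad_a"]:
        for r in cut_out(l,n):
            m=r["region"]&(c["depth"]>0);print(l,r["confidence"],r["extent"],np.median(P[m],0).round(4) if m.any() else 0)
cv2.imwrite("pics/a.png",cv2.resize(np.hstack(ims),(800,300)))
E
```

```text
pics
{'time': 0.0, 'q': array([-1.34949327e+00,  5.28440453e-01,  1.43390384e+00,  2.18829491e-06,
        1.18139067e+00, -1.78490235e-01]), 'joint_velocities': array([ 2.28672213e-04, -5.18360225e-04,  1.50116722e-04,  3.16024791e-03,
       -7.16175825e-05, -3.38786319e-04]), 'joint_torque': array([-1.52568089e-03, -4.40053153e+01, -1.76590097e+01,  6.32384210e-02,
        5.82497742e-02, -1.57181080e-04]), 'position': array([ 0.24322296, -0.57535499,  0.40378653]), 'tool_rot': array([ 9.80086626e-01,  1.98567516e-01, -2.19162788e-05, -1.07093125e-03]), 'ft_force': array([-0.21641137,  0.66586786, -1.02044466]), 'moment': array([ 0.02552163, -0.01676903, -0.01523044]), 'grip_force': 0.0, 'grip_width': 0.08704599892772007} 0.1822
scene ['pixels', 'depth', 'fov_y', 'cx', 'cy', 'extrinsics']
wide_tub 0.78 [223.2, 253.9, 91.7, 86.8] [0.5342 0.1734 0.0821]
pad_a 0.81 [224.1, 239.6, 91.2, 63.6] [0.5503 0.1622 0.083 ]
side ['pixels', 'depth', 'fov_y', 'cx', 'cy', 'extrinsics']
wide_tub 0.81 [265.7, 267.5, 94.4, 89.8] [0.5585 0.1834 0.083 ]
pad_a 0.97 [266.3, 258.7, 98.0, 72.4] [0.5605 0.1657 0.0836]
```

View pics/a.png

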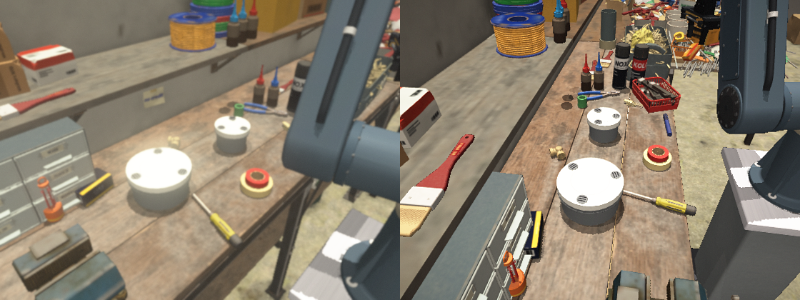

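The pictures show the wide tub at about (158,180) in the scene half and (590,190) in the side half, with three dark pads on its white lid. The narrow tub stands further back. Next I locate the pads.

```bash
python3 - <<'E'
from h import *
for n,e in [("scene",[224,240,91,64]),("side",[266,259,98,72])]:
    P=np.load(n+".npy");g=cv2.cvtColor(cv2.imread(n+".png"),cv2.COLOR_BGR2GRAY)
    m=np.zeros(g.shape,bool);x,y,w,h=[int(t) for t in e]
    m[y-h//2-4:y+h//2+4,x-w//2-4:x+w//2+4]=1
    lid=m&(P[...,2]>.072)&(P[...,2]<.1)
    pts=P[lid][:,:2].astype(np.float32);c,r=cv2.minEnclosingCircle(pts);print(n,lid.sum(),"circle",c,r,pts.min(0),pts.max(0))
    A=np.c_[pts-np.array(c),np.ones(len(pts))];in_=np.hypot(*(A[:,:2].T))<.08
    print("plane",np.linalg.lstsq(A[in_],P[lid][in_][:,2],rcond=None)[0])
    dist=np.hypot(P[...,0]-c[0],P[...,1]-c[1])
    dk=(lid&(g<165)&(dist<.083)).astype(np.uint8)
    k,L,s,ce=cv2.connectedComponentsWithStats(dk)
    for i in range(1,k):
        if s[i,4]>15:
            q=P[L==i];print(s[i,4],ce[i].round(1),q.mean(0).round(4),"r",np.hypot(*(q.mean(0)[:2]-c)).round(4))
    cr=cv2.imread(n+".png")[y-60:y+70,x-90:x+90];cv2.imwrite(n+"c.png",cr)
cv2.imwrite("pics/b.png",cv2.resize(np.hstack([cv2.imread("scenec.png"),cv2.imread("sidec.png")]),(800,290),interpolation=cv2.INTER_CUBIC))
E
```

```text
scene 4435 circle (0.5630953907966614, 0.15039321780204773) 0.0875307023525238 [0.4762281 0.0654849] [0.6504962  0.23718102]
plane [-0.00872442  0.00837079  0.08319422]
side 5399 circle (0.5626000761985779, 0.15145237743854523) 0.0870368704199791 [0.4773419  0.06454364] [0.64751977 0.23838404]
plane [-0.00741722  0.00793745  0.08372397]
40 [241.4 232.3] [0.6172 0.1103 0.0857] r 0.0684
58 [254.2 278. ] [0.5715 0.2185 0.0867] r 0.0677
```

View pics/b.png

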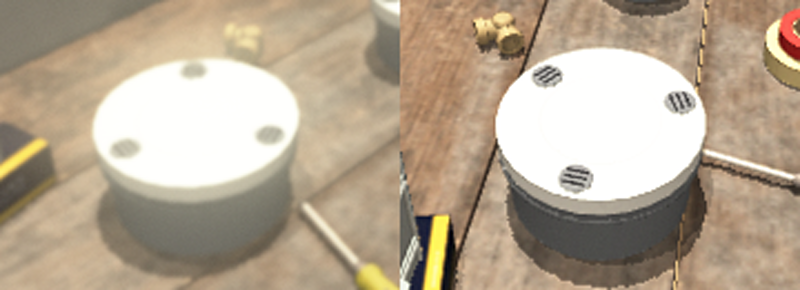

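```bash
python3 - <<'E'
from h import *
P=np.concatenate([np.load(n+".npy").reshape(-1,3) for n in ("scene","side")])
xs=np.arange(.2,.95,.05);ys=np.arange(-.75,.5,.05)
print("y\\x  "+" ".join("%4d"%(x*100) for x in xs))
for y in ys[::-1]:
    row=[]
    for x in xs:
        m=(abs(P[:,0]-x-.025)<.025)&(abs(P[:,1]-y-.025)<.025)
        row.append("%4d"%(1000*np.percentile(P[m][:,2],97)) if m.sum()>8 else "   .")
    print("%5d "%round(y*100)+" ".join(row))
o=get_obs();print(R.from_quat(o["tool_rot"]).as_matrix().round(3))
E
```

```text
y\x    20   25   30   35   40   44   49   54   59   64   70   74   79   84   89
   45    .    .  156  157  161  161    .    .    0  205  243  255    .    .    .
   40    .  128  156  157  160  160    0    1    1  204  243  257  258    .    .
   35    .    .    0    7    0    0    0    0    0  204  243  258  258  312    .
   30    .    .    0    0    0    0    0    0    1  204  243  255  255  385  414
   25    .  -32    0    0    0    0    0    0    0  204  243  255  255  289  313
   20    .  -30    0    0    0   77   85   86   84   44  243  254  255  251  314
   15    .   23   20    0    0   85   85   84   85    0  243  243  243  243  314
   10  310  290   23   22   13   86   86   84   86    0  243  243  243  243  243
    5  408  392    0    0    0    0   85   85   85    0  243  243  243  243  243
    0  488  478    0    1    0    0    0    0    .   13  243  243  243  243  243
   -5  505  498   28   41   40    0    0    0    0   27  242  243  243  243  243
  -10    .  471   22   41   40    0    0    0    0    0  242  243  243  243  243
  -15    .  465    0    0    0    0   77   79   
[... 377 characters left out ...]
   75   61   13   11    0    5   38  318  372  344  349  378
  -45    .   62   63   82   84   62    6   10   12   11  242  348  243  378  382
  -50  333  311   63   60   73   72   11   12   80  141  242  380  243  374    .
  -55  382  383   61   62  195  196  195  195  148   93  243  360  242  357  351
  -60    .  371  134  178  193  196  196  196    0   10  242  242  241  242  342
  -65  299  332  328  135  193  199  148    0    0   13  242  365  365  355  356
  -70    .  332  139  133  217  218  191    0    0   12  242  366  103  146    .
  -75    .  -35  139  159  211  221  162    0   11   10  242  358    0  145    .
[[ 0.921  0.389 -0.   ]
 [ 0.389 -0.921  0.001]
 [ 0.    -0.001 -1.   ]]
```

```bash
python3 - <<'E'
from h import *
P=np.concatenate([np.load(n+".npy").reshape(-1,3) for n in ("scene","side")])
m=(P[:,0]>.6)&(P[:,0]<.8)&(P[:,2]>.12)&(P[:,2]<.4)
for y0,y1 in [(0,.1),(.1,.2),(.2,.25),(.25,.3),(.3,.4)]:
    q=P[m&(P[:,1]>y0)&(P[:,1]<y1)];print(y0,np.percentile(q[:,0],[0,1,5,20]).round(3),q[q[:,0]<np.percentile(q[:,0],3)][:,2].mean().round(3))
o=get_obs();c=camera("wrist");print(np.array(c["mount"]).round(3))
E
```

```text
0 [0.727 0.73  0.73  0.732] 0.231
0.1 [0.728 0.73  0.73  0.732] 0.232
0.2 [0.729 0.73  0.731 0.732] 0.233
0.25 [0.675 0.677 0.679 0.682] 0.162
0.3 [0.664 0.667 0.677 0.68 ] 0.15
[[-0.001  0.967  0.257  0.07 ]
 [ 1.     0.001  0.001 -0.001]
 [ 0.001  0.257 -0.967  0.02 ]
 [ 0.     0.     0.     1.   ]]
```

Request:
step_arm:
  rows:
    - [0.03,0.06,0,0,0,0]
    - [0.03,0.06,0,0,0,0]
    - [0.03,0.06,0,0,0,0]
    - [0.03,0.06,0,0,0,0]
    - [0.03,0.06,0,0,0,0]
    - [0.03,0.06,0,0,0,0]
    - [0.03,0.06,0,0,0,0]
    - [0.02,0.06,0,0,0,0]
  jaw: 0

```text
time: 1.35
position: [0.4598, -0.1235, 0.4051]
tool_rot: [0.98, 0.198, 0.001, 0.001]
ft_force: [0.7, -0.4, 0.5]
grip_width: 0.0148
grip_force: 0.0
```

Request:
step_arm:
  rows:
    - [0.02,0.055,0,0,0,-5.0]
    - [0.02,0.055,0,0,0,-5.0]
    - [0.02,0.055,0,0,0,-5.0]
    - [0.02,0.055,0,0,0,-5.0]
    - [0.02,0.055,0,0,0,-3.0]
    - [0,0,0,0,0,0]
    - [0,0,0,0,0,0]

```text
time: 2.22
position: [0.5583, 0.1499, 0.4045]
tool_rot: [1.0, -0.0, -0.001, 0.0]
ft_force: [-0.1, 0.2, -0.3]
grip_width: 0.0007
grip_force: 0.0
```

```bash
cat > w.py <<'E'
from h import *
import sys
o=get_obs();c=camera("wrist");P=cloud(c,o);print(o["time"],o["position"].round(4),R.from_quat(o["tool_rot"]).as_matrix().round(3).tolist(),o["ft_force"].round(1),c["fov_y"])
cv2.imwrite("pics/%s.png"%sys.argv[1],c["pixels"]);np.save("w.npy",P)
g=cv2.cvtColor(c["pixels"],cv2.COLOR_BGR2GRAY)
lid=((P[...,2]>.072)&(P[...,2]<.1))
pts=P[lid][:,:2];print("lid",lid.sum(),pts.min(0).round(4),pts.max(0).round(4))
C=np.array([.5628,.151])
for a in (82.7,-37.3,202.7):
    p=C+.068*np.array([np.cos(np.radians(a)),np.sin(np.radians(a))])
    D=np.hypot(P[...,0]-p[0],P[...,1]-p[1]);near=lid&(D<.024)
    if near.sum()<50: print("hidden",p);continue
    dk=near&(g<np.median(g[lid])*.75)
    q=P[dk];print(p.round(4),dk.sum(),(cv2.minEnclosingCircle(q[:,:2].astype(np.float32)) if len(q) else 0),np.median(P[lid&(D<.01)][:,2]).round(4), np.median(P[lid&(D>.016)&(D<.024)][:,2]).round(4))
E
python3 w.py c
```

```text
2.225 [0.5583 0.1499 0.4045] [[1.0, -0.001, -0.001], [-0.001, -1.0, -0.001], [-0.001, 0.001, -1.0]] [-0.1  0.2 -0.3] 68.15217260399508
lid 24792 [ 0.515  -0.1409] [0.7353 0.4072]
[0.5714 0.2184] 1157 ((0.5642871260643005, 0.21636825799942017), 0.022108495235443115) 0.0876 0.0853
[0.6169 0.1098] 619 ((0.6171010732650757, 0.1116967648267746), 0.01317557878792286) 0.0866 0.0843
[0.5001 0.1248] 166 ((0.5162736177444458, 0.12488818168640137), 0.017444413155317307) nan 0.0846
  return _methods._mean(a, axis=axis, dtype=dtype,
  ret = ret.dtype.type(ret / rcount)
```

View pics/c.png

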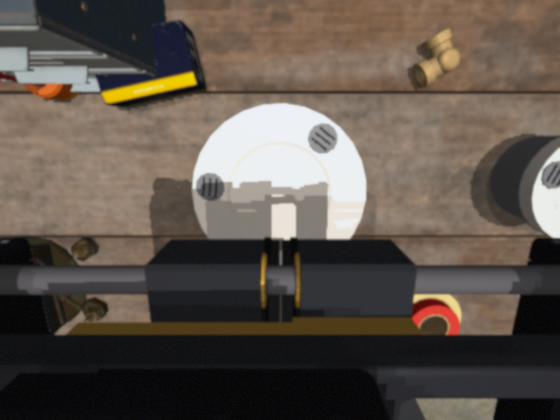

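The wrist view shows two pads, at (322,138) and (210,187), which agree with the earlier fit. The third is hidden behind the gripper. I press the pad at (0.617, 0.111) first.

Request:
step_arm:
  rows:
    - [0.03,-0.02,0,0,0,0]
    - [0.029,-0.019,0,0,0,0]
    - [0,0,-0.04,0,0,0]
    - [0,0,-0.04,0,0,0]
    - [0,0,-0.04,0,0,0]
    - [0,0,-0.007,0,0,0]
    - [0,0,0,0,0,0]
    - [0,0,0,0,0,0]

```text
time: 3.28
position: [0.6185, 0.1105, 0.2798]
tool_rot: [1.0, -0.001, 0.002, 0.0]
ft_force: [0.3, -0.1, -0.0]
grip_width: 0.0006
grip_force: 0.0
```

Request:
step_arm:
  rows:
    - [0,0,-0.005,0,0,0]
    - [0,0,-0.003,0,0,0]
    - [0,0,-0.002,0,0,0]
    - [0,0,0,0,0,0]

```text
time: 3.78
position: [0.6179, 0.111, 0.2688]
tool_rot: [1.0, -0.001, 0.0, 0.0]
ft_force: [-0.7, 0.2, 5.3]
grip_width: 0.0006
grip_force: 2.8
```

Request:
step_arm:
  rows:
    - [0,0,-0.002,0,0,0]
    - [0,0,-0.002,0,0,0]
    - [0,0,0,0,0,0]

```text
time: 4.15
position: [0.6183, 0.1109, 0.2657]
tool_rot: [1.0, -0.001, 0.001, 0.0]
ft_force: [-1.4, -0.3, 9.6]
grip_width: 0.0005
grip_force: 4.5
```

Request:
step_arm:
  rows:
    - [0,0,-0.002,0,0,0]
    - [0,0,-0.001,0,0,0]
    - [0,0,0,0,0,0]

```text
time: 4.53
position: [0.6186, 0.1108, 0.263]
tool_rot: [1.0, -0.001, 0.002, 0.0]
ft_force: [-1.5, -1.2, 10.3]
grip_width: 0.0006
grip_force: 4.8
```

Request:
step_arm:
  rows:
    - [0,0,-0.002,0,0,0]
    - [0,0,0,0,0,0]

```text
time: 4.78
position: [0.6187, 0.1108, 0.2615]
tool_rot: [1.0, -0.001, 0.002, 0.0]
ft_force: [-1.9, -0.1, 13.1]
grip_width: 0.0001
grip_force: 6.1
```

Request:
step_arm:
  rows:
    - [0,0,-0.002,0,0,0]
    - [0,0,0,0,0,0]

```text
time: 5.03
position: [0.6189, 0.1108, 0.2605]
tool_rot: [1.0, -0.001, 0.003, 0.0]
ft_force: [-2.1, -1.0, 16.5]
grip_width: 0.0005
grip_force: 8.5
```

Request:
step_arm:
  rows:
    - [0,0,-0.003,0,0,0]
    - [0,0,0,0,0,0]

```text
time: 5.28
position: [0.6191, 0.1108, 0.259]
tool_rot: [1.0, -0.0, 0.003, 0.0]
ft_force: [-3.2, -1.5, 23.3]
grip_width: 0.0006
grip_force: 11.9
```

Request:
step_arm:
  rows:
    - [0,0,0.03,0,0,0]
    - [0,0,0.06,0,0,0]
    - [0,0,0.05,0,0,0]
    - [-0.03,0,0,0,0,0]
    - [-0.03,0,0,0,0,0]
    - [0,0,0,0,0,0]

```text
time: 6.02
position: [0.5557, 0.1113, 0.3938]
tool_rot: [1.0, -0.001, -0.001, -0.0]
ft_force: [1.1, 0.5, 0.5]
grip_width: 0.0004
grip_force: 0.0
```

```bash
python3 w.py d 2>/dev/null
```

```text
6.025 [0.5557 0.1113 0.3938] [[1.0, -0.001, -0.002], [-0.001, -1.0, 0.0], [-0.002, -0.0, -1.0]] [1.1 0.5 0.5] 68.15217260399508
lid 29072 [ 0.5127 -0.1662] [0.7287 0.3547]
[0.5714 0.2184] 1260 ((0.5653502345085144, 0.21685251593589783), 0.021257726475596428) 0.0877 0.0849
[0.6169 0.1098] 636 ((0.6188886165618896, 0.11098982393741608), 0.013216397725045681) 0.0789 0.0768
[0.5001 0.1248] 124 ((0.5173896551132202, 0.1259150505065918), 0.014920664951205254) nan 0.0834
```

Request:
step_arm:
  rows:
    - [0.008,0.054,0,0,0,0]
    - [0.007,0.054,0,0,0,0]
    - [0,0,-0.04,0,0,0]
    - [0,0,-0.04,0,0,0]
    - [0,0,-0.036,0,0,0]
    - [0,0,0,0,0,0]
    - [0,0,0,0,0,0]

```text
time: 6.95
position: [0.574, 0.2191, 0.2786]
tool_rot: [1.0, -0.001, 0.001, -0.0]
ft_force: [0.1, -0.7, 1.2]
grip_width: 0.0004
grip_force: 0.0
```

Request:
step_arm:
  rows:
    - [0,0,-0.004,0,0,0]
    - [0,0,-0.003,0,0,0]
    - [0,0,-0.003,0,0,0]
    - [0,0,0,0,0,0]

```text
time: 7.45
position: [0.5732, 0.2192, 0.2693]
tool_rot: [1.0, -0.001, 0.001, -0.0]
ft_force: [-0.6, 1.2, 6.1]
grip_width: -0.0
grip_force: 3.1
```

Request:
step_arm:
  rows:
    - [0,0,-0.002,0,0,0]
    - [0,0,-0.002,0,0,0]
    - [0,0,-0.002,0,0,0]
    - [0,0,0,0,0,0]

```text
time: 7.95
position: [0.5733, 0.2199, 0.2641]
tool_rot: [1.0, -0.001, 0.002, -0.001]
ft_force: [-3.1, 2.8, 9.3]
grip_width: 0.0003
grip_force: 4.6
```

Request:
step_arm:
  rows:
    - [0,0,-0.002,0,0,0]
    - [0,0,-0.002,0,0,0]
    - [0,0,0,0,0,0]

```text
time: 8.32
position: [0.5734, 0.2203, 0.2611]
tool_rot: [1.0, -0.001, 0.002, -0.002]
ft_force: [-2.8, 4.4, 13.3]
grip_width: 0.0006
grip_force: 7.0
```

Request:
step_arm:
  rows:
    - [0,0,-0.002,0,0,0]
    - [0,0,-0.001,0,0,0]
    - [0,0,0,0,0,0]

```text
time: 8.7
position: [0.5735, 0.2205, 0.2596]
tool_rot: [1.0, -0.001, 0.003, -0.002]
ft_force: [-4.2, 4.4, 20.8]
grip_width: 0.0005
grip_force: 10.8
```

Request:
step_arm:
  rows:
    - [0,0,0.03,0,0,0]
    - [0,0,0.06,0,0,0]
    - [0,0,0.05,0,0,0]
    - [-0.05,-0.047,0,0,0,0]
    - [-0.05,-0.047,0,0,0,0]
    - [-0.03,0,0,0,0,0]
    - [0,0,0,0,0,0]

```text
time: 9.57
position: [0.4495, 0.133, 0.395]
tool_rot: [1.0, -0.001, -0.001, -0.0]
ft_force: [0.1, 0.5, 0.9]
grip_width: 0.0006
grip_force: 0.0
```

```bash
python3 w.py e 2>/dev/null
```

```text
9.575 [0.4495 0.133  0.395 ] [[1.0, -0.002, -0.002], [-0.002, -1.0, 0.0], [-0.002, -0.0, -1.0]] [0.1 0.5 0.9] 68.15217260399508
lid 28855 [ 0.4788 -0.1268] [0.6236 0.2387]
[0.5714 0.2184] 774 ((0.5735324621200562, 0.221248060464859), 0.014161800034344196) 0.0791 0.0765
[0.6169 0.1098] 561 ((0.618253231048584, 0.11295443028211594), 0.01344003900885582) 0.0792 0.0775
[0.5001 0.1248] 699 ((0.4956723749637604, 0.12294266372919083), 0.021378694102168083) 0.0878 0.085
```

View pics/e.png

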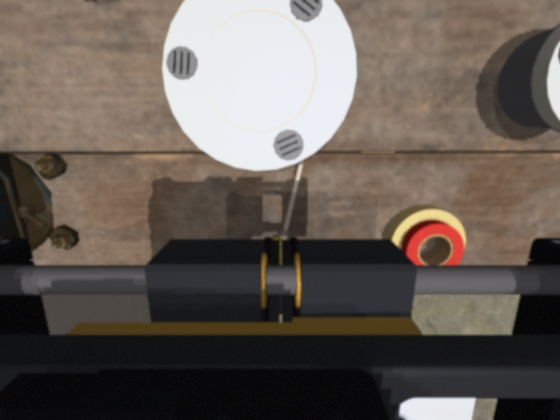

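The wrist view shows two pads home, at (305,6) and (182,63). The third pad stands proud at (289,145).

```bash
python3 -c "
import numpy as np
P=np.load('w.npy');print(P[145,289],P[140:151,284:295].reshape(-1,3).mean(0))"
```

```text
[0.50270652 0.12641336 0.08813459] [0.50266901 0.12639892 0.08755475]
```

Request:
step_arm:
  rows:
    - [0.027,-0.003,0,0,0,0]
    - [0.026,-0.003,0,0,0,0]
    - [0,0,-0.04,0,0,0]
    - [0,0,-0.04,0,0,0]
    - [0,0,-0.035,0,0,0]
    - [0,0,0,0,0,0]
    - [0,0,0,0,0,0]

```text
time: 10.5
position: [0.5061, 0.1276, 0.2805]
tool_rot: [1.0, -0.001, 0.001, -0.0]
ft_force: [-0.3, 0.1, -0.4]
grip_width: 0.0002
grip_force: 0.0
```

Request:
step_arm:
  rows:
    - [0,0,-0.004,0,0,0]
    - [0,0,-0.003,0,0,0]
    - [0,0,-0.003,0,0,0]
    - [0,0,0,0,0,0]

```text
time: 11.0
position: [0.5048, 0.1273, 0.2702]
tool_rot: [1.0, -0.001, 0.0, 0.0]
ft_force: [-0.6, 0.2, 4.3]
grip_width: 0.0007
grip_force: 1.7
```

Request:
step_arm:
  rows:
    - [0,0,-0.002,0,0,0]
    - [0,0,-0.002,0,0,0]
    - [0,0,-0.002,0,0,0]
    - [0,0,0,0,0,0]

```text
time: 11.5
position: [0.504, 0.1271, 0.2646]
tool_rot: [1.0, -0.001, -0.001, 0.0]
ft_force: [-2.4, -1.8, 9.2]
grip_width: 0.0007
grip_force: 4.5
```

Request:
step_arm:
  rows:
    - [0,0,-0.002,0,0,0]
    - [0,0,-0.002,0,0,0]
    - [0,0,0,0,0,0]

```text
time: 11.88
position: [0.5036, 0.1269, 0.261]
tool_rot: [1.0, -0.0, -0.001, 0.001]
ft_force: [-5.7, -3.4, 13.5]
grip_width: 0.0008
grip_force: 6.8
```

Request:
step_arm:
  rows:
    - [0,0,-0.002,0,0,0]
    - [0,0,-0.002,0,0,0]
    - [0,0,0,0,0,0]

```text
time: 12.25
position: [0.5034, 0.1268, 0.2586]
tool_rot: [1.0, -0.0, -0.001, 0.001]
ft_force: [-8.0, -3.6, 26.5]
grip_width: 0.0005
grip_force: 13.6
```

Request:
step_arm:
  rows:
    - [0,0,0.03,0,0,0]
    - [0,0,0.06,0,0,0]
    - [0,0,0.05,0,0,0]
    - [-0.05,0,0,0,0,0]
    - [0,0,0,0,0,0]
    - [0,0,0,0,0,0]

```text
time: 13.0
position: [0.4546, 0.1273, 0.3958]
tool_rot: [1.0, -0.001, 0.0, -0.0]
ft_force: [-0.1, -0.4, -0.8]
grip_width: 0.0005
grip_force: 0.0
```

```bash
sed -i 's/\[.5628,.151\]/[.5645,.1535]/' w.py; python3 w.py f 2>/dev/null; python3 - <<'E'
from h import *
c=camera("side");P=cloud(c);Z=P[...,2]
m=(Z>.068)&(Z<.1)&(np.hypot(P[...,0]-.5645,P[...,1]-.1535)<.09)
for p in [(.573,.221),(.6185,.113),(.503,.1265)]: print(np.median(Z[np.hypot(P[...,0]-p[0],P[...,1]-p[1])<.008]).round(4))
cv2.imwrite("pics/g.png",cv2.resize(c["pixels"][190:330,170:370],(800,560),interpolation=cv2.INTER_CUBIC))
E
```

```text
13.0 [0.4546 0.1273 0.3958] [[1.0, -0.002, 0.001], [-0.002, -1.0, 0.0], [0.001, -0.0, -1.0]] [-0.1 -0.4 -0.8] 68.15217260399508
lid 30069 [ 0.4774 -0.1361] [0.629  0.2386]
[0.5731 0.2209] 770 ((0.5712324976921082, 0.22008687257766724), 0.013723433017730713) 0.0789 0.0766
[0.6186 0.1123] 844 ((0.6167848706245422, 0.11210756748914719), 0.013885640539228916) 0.0789 0.0765
[0.5018 0.1273] 634 ((0.4953475892543793, 0.12494168430566788), 0.018670475110411644) 0.0788 0.0765
0.0772
0.0778
0.078
```

View pics/g.png

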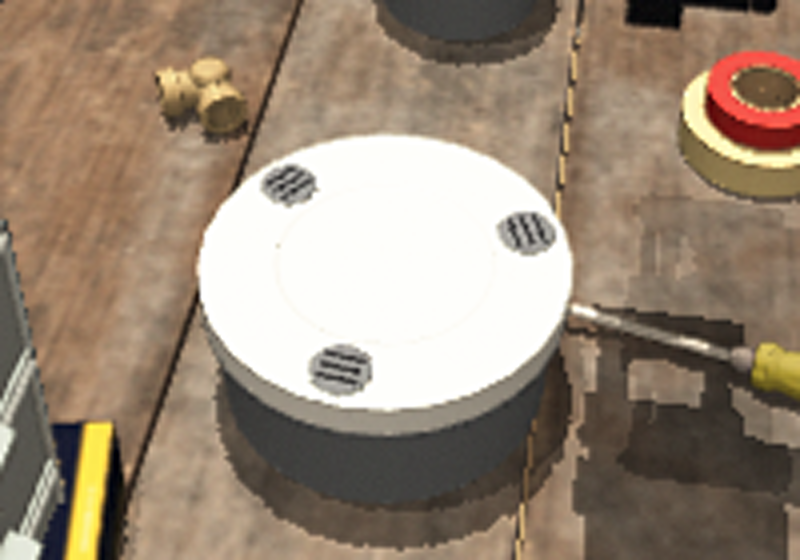

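The side view shows the lid flush all round with no gasket gap. All three pads, at (290,185), (527,232) and (340,370), are level at 79 mm, and the arm is clear of the tub.

```bash
python3 -c "
from rig import hand_in
print(hand_in())"
```

```text
the job is handed in; nothing more can be done
None
```

I pressed the three pads home one after another; all read about 79 mm (home is 80), the lid looks flush all round, the tub moved only about 2 mm, and I handed the job in at about 13 s with no verdict shown.

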